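# Size a shaft collar on the taper gauge and set the tally pointer

### The arm

A 6-joint arm with a two-finger parallel gripper is mounted at the origin on the work surface. World frame = base frame: x ahead of the robot, y to its left, z up, the work surface at z = 0. Lengths are in m, angles in degrees, forces in N, time in s.
With the tool pointing down it reaches from about 0.25 to 0.725 m from the base axis. Payload 9.7 kg.
Tool frame: the origin (TCP) lies between the finger pads; the fingertips stand 19 mm ahead of it and the grasp point (between the pads) is the TCP; z points along the fingers, y is the line along which they close (so a half turn about z gives the same grasp; the last joint's range is limited). The gripper opens to 85 mm and grips with 20 to 120 N. Pads are 22 mm wide; open, the fingers measure 114 mm over their backs; the gripper's body (76 mm by 85 mm) begins 54 mm behind the grasp point. The pads swing forward as they close: fully open they stand 13 mm farther back than shut.
Start: joints at [76.834, 4.979, 10.078, 95.1, 0, 90], TCP at [0.125, 0.536, 0.25] pointing down, gripper open.
Joint ranges: [-179.16, 179.16], [-48.56, 103.87], [-65.8, 70.77], [-126.05, 130.52], [-82.76, 87.17], [-180, 180]. Speed limits (degrees/s): [127.2, 127.2, 147.25, 180, 180, 180].

### API

Orientations are given as [roll, pitch, yaw] about the fixed x, y, z axes, in that order (R = Rz(yaw) Ry(pitch) Rx(roll)).
In Python, from workcell import telemetry, camera, calibration, workorder gives the robot as it stands.
- The arm moves only by the tool play_rows, never from a script. Its argument "increments" is a list of rows, each a list of 3 entries, a list of its own where there are three numbers: the shift along the tool's x, y, z in mm, then the turn, a rotation vector about the tool's x, y, z in degrees, then the closure, from 0 (fully open) to 1 (shut). In form: [[[x, y, z], [ax, ay, az], jaw], ...]. A call has 1 to 20 rows; each row is the pose to reach, as a shift and turn from the pose commanded when the call began, along the tool's axes at that moment; what a row does not reach only later rows make up. A row lasts 1/10 s, in which the tool goes at most 50 mm and 8.59 degrees, less where a joint would pass 70% of its speed; a pose out of reach is approached as far as the arm can. A call with a gripper value outside its range is refused whole. The fingers move at their own pace and stop on an object; "grip_force" is the grip in N (left out, the last holds). Time passes only in rows, so rows that repeat a pose let the fingers close. It gives the time, the measured TCP pose, the force, the opening and the grip force at its end, in the units of the state.
- telemetry.get_obs(): the state, without advancing time (a new reading comes with each control period).
- camera(name): name is "scene" or "side" or "wrist"; returns (picture, depth): 480x640x3 uint8, red, green, blue; 480x640 float32, m along the optical axis (not along the pixel's ray), 0 where there is no reading.
- calibration(name): a dict with "vertical_fov" (degrees; the focal length in pixels is half the picture's height over the tangent of half this angle, whatever the lens; pixels are square), "cx", "cy" (the principal point, pixels), "k1" (the pictures are not rectified: a ray, as slopes to the right and down, at radius r is drawn at 1 + k1 r^2 times it, then the intrinsics apply), "rvec" (rotation vector, rad) and "tvec" (3), from world to camera coordinates, as OpenCV has them; the wrist camera has in their place "hand_eye" (4x4, takes a point from camera to tool coordinates, whose origin is the TCP and whose axes are the flange's). Camera axes: x right, y down, z forward; pixel columns grow to the right and rows downward; lengths in m; the calibration is good to about 2 mm. A picture is of the moment at which its call begins: read the wrist's pose just before it. calibration takes no time and is no camera call.
- workorder.job_done(): hands the job in; it is judged then, once.
The state is a dict: "time": time; "q": joint angles; "qd": joint speeds; "joint_efforts": joint torques, N m; "ee_pos": TCP position; "tcp_rot": TCP orientation; "wrist_force": force on the tool from outside, world axes, zero at the start; "torque": the same for the moment, N m; "opening": finger opening in m; "grasp_force": force on a finger pad.
Only numpy, scipy, OpenCV 4.12 (cv2) and the standard library are available. Lean on these libraries where they do the work, as an engineer would, in place of code of your own. Each camera call takes 0.05 s, during which the arm holds its last target. There are 200 camera calls.

### The job

Size the brass collar that stands on the white spot: slide it down the upright taper held in the vise until it stops and press it home square, holding a push of about 10 N (never above 20 N) for half a second, then let go and leave it there. Read the coloured band that shows just under the collar's lower edge and slide the black tally pointer to the mark of the same colour. Leave the two other collars on their black spots, and do not disturb the barometer or the thermometer.

Things in the scene. Friction and masses are not known exactly. Their poses are not given: they have to be found in the camera images.
- mandrel: rigid chrome taper, upright, fixed in the vise. Origin: on its axis, level with the jaw tops (75 mm above the shelf), z up. 85 mm long, diameter 16 mm at the tip, 33.9 mm at the jaws. Bands, mm above origin: yellow 58-74, blue 42-58, red 26-42, else bare. A collar's underside stops at about 66 (yellow), 50 (blue) or 34 (red), 2 to 5 lower when pressed; friction holds it
- mandrel_tip (a point): centre of the taper's flat top end, 85 mm above mandrel's origin
- vise: small dark cast-iron vise bolted to the shelf, base 130 x 90 mm, jaws 90 x 70 mm in plan and 75 mm tall, fixed. Origin: under the taper's axis, on the shelf
- tray: fixed dark wooden board 170 x 190 x 10 mm with one white and two black round spots. Origin: centre of its underside on the shelf
- spot_white (a point): centre of the white spot, on the board's top face, 10 mm above the shelf; the collar to be sized stands on it
- spot_black_1 (a point): centre of a black spot, on the board's top face; holds a collar that stays there
- spot_black_2 (a point): centre of the other black spot, on the board's top face; holds a collar that stays there
- collar_a: brass shaft collar, a plain ring 40 mm outside, 18 mm tall, 120 g; its bore is one of the three sizes the taper tells apart (19.99, 23.35 or 26.71 mm) and which one is not known beforehand. Origin: centre of its underside, z along the bore
- collar_b: brass shaft collar, a plain ring 40 mm outside, 18 mm tall, 120 g; its bore is one of the three sizes the taper tells apart (19.99, 23.35 or 26.71 mm) and which one is not known beforehand. Origin: centre of its underside, z along the bore
- collar_c: brass shaft collar, a plain ring 40 mm outside, 18 mm tall, 120 g; its bore is one of the three sizes the taper tells apart (19.99, 23.35 or 26.71 mm) and which one is not known beforehand. Origin: centre of its underside, z along the bore
- pointer (a joint): position of the tally pointer along its track in m, 0 to 0.12, starts near 0; yellow mark at 0.035, blue at 0.070, red at 0.105. It slides with about 1.5 N of friction and stays where it is left
- pointer_top (a point): centre of the top face of the pointer, a black upright block 28 mm wide across the track, 20 mm along it and 40 mm tall, whose underside is 14.5 mm above the shelf (top at 54.5 mm). Site y axis: the way it slides as the joint value grows
- mark_yellow (a point): point on the centre line of the track level with the yellow mark, on the track's top face 14.5 mm above the shelf (the track is 40 mm wide, 170 mm long); y along the track, from yellow towards red
- mark_blue (a point): the same for the blue mark
- mark_red (a point): the same for the red mark
- barometer: loose squat brass barometer capsule, 76 mm across, 40 mm tall, bystander. Origin: centre of its underside
- thermometer: loose black bakelite thermometer housing 50 x 110 x 32 mm, bystander. Origin: centre of its underside
There are look-alikes about, which are no part of the job. What is shaped like the collar_b but blue or pink is not meant.

How it is judged:
By the outcome, as a careful person would: the job done as asked, in the order asked, and still so for the second after the job is handed in, with the robot touching nothing.
It also fails if it takes over 61 s, if anything falls off the work surface, if the arm or the gripper's body presses on something with over 40 N, if the wrist force passes 120 N, or if a joint passes its speed limit or range.

## Working session

There is one attempt and no reset: what is moved stays moved. The work goes in short steps, Python scripts to look and compute and a tool call to move; the robot and the scene stay as the last step left them, time stands still between calls to the robot, and variables do not carry over. Pictures are saved under pics/ and viewed, at most 10 in all, crops included, and the job is handed in when it is done.

Besides the shell and the picture viewer there is one more tool, called after "Emit:" as name(argument=value, ...) on one line, values as JSON. play_rows: Moves the arm, as the interface text tells. Its arguments: {"type":"object","properties":{"increments":{"type":"array"},"grip_force":{"type":"number"}},"required":["increments"]}

```bash
mkdir -p pics
cat > h.py <<'E'
import numpy as np,cv2
from workcell import telemetry,camera,calibration,workorder
from scipy.spatial.transform import Rotation as R
def campose(n,obs=None):
    c=calibration(n)
    if n=='wrist':
        T=np.eye(4);T[:3,:3]=R.from_euler('xyz',obs['tcp_rot'],degrees=True).as_matrix();T[:3,3]=obs['ee_pos']
        T=T@np.array(c['hand_eye']);return c,T
    T=np.eye(4);T[:3,:3]=cv2.Rodrigues(np.array(c['rvec'],float))[0];T[:3,3]=np.ravel(c['tvec']);return c,np.linalg.inv(T)
def slopes(c,uv):
    f=240/np.tan(np.radians(c['vertical_fov'])/2)
    K=np.array([[f,0,c['cx']],[0,f,c['cy']],[0,0,1]]);
    return cv2.undistortPoints(np.array(uv,float).reshape(-1,1,2),K,np.array([c['k1'],0,0,0.])).reshape(-1,2)
def onplane(c,T,uv,z):
    s=slopes(c,uv);d=np.c_[s,np.ones(len(s))]@T[:3,:3].T;o=T[:3,3]
    return o+d*((z-o[2])/d[:,2])[:,None]
def withdepth(c,T,uv,dep):
    s=slopes(c,uv);z=np.array([dep[int(v),int(u)] for u,v in uv]);return (np.c_[s,np.ones(len(s))]*z[:,None])@T[:3,:3].T+T[:3,3]
def project(c,T,P):
    Ti=np.linalg.inv(T);p=np.atleast_2d(P)@Ti[:3,:3].T+Ti[:3,3];x=p[:,:2]/p[:,2:];r2=(x**2).sum(1,keepdims=True)
    f=240/np.tan(np.radians(c['vertical_fov'])/2);return x*(1+c['k1']*r2)*f+[c['cx'],c['cy']]
E
python3 - <<'E'
from h import *
o=telemetry.get_obs();print(o)
for n in['scene','side','wrist']:
    p,d=camera(n);np.savez(''+n+'0.npz',p=p,d=d,pos=o['ee_pos'],rot=o['tcp_rot']);cv2.imwrite(f'pics/{n}0.png',p[:,:,::-1])
    print(n,calibration(n),campose(n,o)[1][:3,3])
E
```

```text
{'time': 0.0, 'q': array([ 7.68326699e+01,  5.00998405e+00,  1.00346182e+01,  9.50997456e+01,
       -1.23807955e-03,  9.00000274e+01]), 'qd': array([-0.02745302,  0.06127821,  0.01035046,  0.04665868, -0.01890408,
        0.01568549]), 'joint_efforts': array([-8.46755847e-04, -5.20387709e+01,  4.64804792e+01,  1.61671301e-02,
       -4.85246710e-05, -7.29650282e-06]), 'ee_pos': array([0.12524624, 0.53533775, 0.24959523]), 'tcp_rot': array([-1.79924889e+02,  1.23811439e-03,  1.66832644e+02]), 'wrist_force': array([-0.02441754,  0.45537938,  0.12440259]), 'torque': array([-0.01613658,  0.01930477,  0.01793106]), 'grasp_force': 0.0, 'opening': 0.08535084427809674}
scene {'vertical_fov': 54.147860305931005, 'cx': 315.8122782086222, 'cy': 232.11836706984107, 'k1': -0.019315884780386615, 'rvec': array([ 1.17978542,  2.27513916, -1.03211217]), 'tvec': array([ 0.29202921, -0.22183998,  1.62219957])} [1.28157166 0.55220939 0.90480072]
side {'vertical_fov': 55.63160715215899, 'cx': 319.5534006172046, 'cy': 236.55884671613555, 'k1': -0.05375980831556338, 'rvec': array([ 0.25053744, -2.88020157,  1.0260843 ]), 'tvec': array([0.54527563, 0.0959901 , 0.92711517])} [0.43407388 0.59958644 0.78623032]
wrist {'vertical_fov': 64.14964521620988, 'cx': 319.4379722790468, 'cy': 243.3527710355417, 'k1': -0.053383656656796306, 'hand_eye': array([[ 8.66335643e-04, -9.47896968e-01, -3.18575875e-01,
         8.32002785e-02],
       [ 9.99998676e-01,  1.26012396e-03, -1.03000011e-03,
        -4.55354909e-04],
       [ 1.37777908e-03, -3.18574560e-01,  9.47896804e-01,
        -1.23489008e-01],
       [ 0.00000000e+00,  0.00000000e+00,  0.00000000e+00,
         1.00000000e+00]])} [0.04416394 0.5540053  0.37308294]
```

View pics/scene0.png

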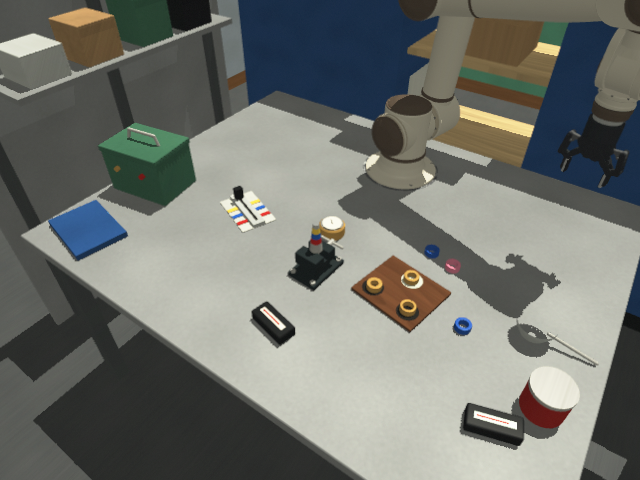

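View pics/side0.png

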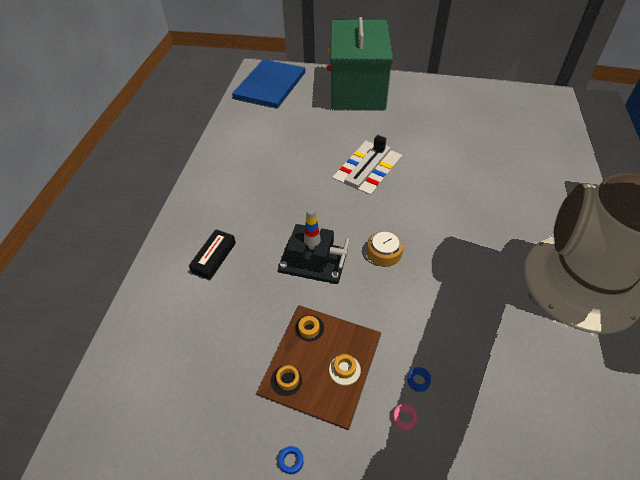

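The scene view shows three brass collars on the board. The one on the white spot is at scene (411,277) and side (344,366). The others stand on black spots at scene (374,285) and (407,308), and side (309,326) and (288,378).

Other things that could be taken for it are the blue rings at scene (432,251) and (463,325), the pink ring at (453,266), and the brass barometer at (332,227). I choose the brass ring on white.

The taper is at side (311,230), and the pointer is at side (379,144), at the yellow end of its track.

Run:
```python
from h import *
def load(n):
    f=np.load(n+'0.npz');return f['p'],f['d']
for n,rect in[('side',(255,300,385,430)),('scene',(350,255,455,330))]:
    p,d=load(n);c,T=campose(n)
    hsv=cv2.cvtColor(p,cv2.COLOR_RGB2HSV);x0,y0,x1,y1=rect
    m=cv2.inRange(hsv,(14,140,110),(30,255,255));M=np.zeros_like(m);M[y0:y1,x0:x1]=m[y0:y1,x0:x1]
    cs,_=cv2.findContours(M,cv2.RETR_EXTERNAL,cv2.CHAIN_APPROX_NONE)
    for k in cs:
        if len(k)<15:continue
        e=cv2.fitEllipse(k);P=onplane(c,T,[e[0]],0.024)[0];print(n,'collar',np.round(e[0]),np.round(e[1]),P.round(4),cv2.contourArea(k))
    # pixels seen on selected features
# taper bands
for n,rect in[('side',(295,200,330,255)),('scene',(300,215,335,255))]:
    p,d=load(n);c,T=campose(n);hsv=cv2.cvtColor(p,cv2.COLOR_RGB2HSV);x0,y0,x1,y1=rect
    for nm,lo,hi,z in[('Y',(20,150,120),(32,255,255),.141),('B',(100,150,60),(125,255,255),.125),('R',(0,170,90),(6,255,255),.109)]:
        m=cv2.inRange(hsv,lo,hi);M=np.zeros_like(m);M[y0:y1,x0:x1]=m[y0:y1,x0:x1];v,u=np.nonzero(M)
        if len(u)<5:continue
        print(n,nm,u.mean().round(1),v.mean().round(1),len(u),'axis-approx',onplane(c,T,[(u.mean(),v.mean())],z)[0].round(4))
# track marks
for n,rect in[('side',(325,125,410,200)),('scene',(215,180,280,235))]:
    p,d=load(n);c,T=campose(n);hsv=cv2.cvtColor(p,cv2.COLOR_RGB2HSV);x0,y0,x1,y1=rect
    for nm,lo,hi in[('Y',(20,120,120),(32,255,255)),('B',(100,120,60),(125,255,255)),('R',(0,150,90),(8,255,255)),('K',(0,0,0),(180,255,50))]:
        m=cv2.inRange(hsv,lo,hi);M=np.zeros_like(m);M[y0:y1,x0:x1]=m[y0:y1,x0:x1]
        k,l,s,ce=cv2.connectedComponentsWithStats(M)
        for i in range(1,k):
            if s[i,4]>6: print(n,nm,ce[i].round(1),s[i,4],onplane(c,T,[ce[i]],.0145 if nm!='K' else .035)[0].round(4))
p,d=load('side');cv2.imwrite('pics/crop1.png',cv2.resize(p[120:440,240:420,::-1],None,fx=3.0,fy=1.85*1.0) if 0 else cv2.resize(p[130:430,250:420,::-1],(340,600),interpolation=cv2.INTER_CUBIC))
```

```text
side collar [288. 376.] [22. 24.] [0.5551 0.3062 0.024 ] 396.5
side collar [345. 365.] [21. 23.] [0.4603 0.2676 0.024 ] 366.0
side collar [309. 326.] [19. 21.] [0.5374 0.2029 0.024 ] 312.0
scene collar [408. 306.] [15. 17.] [0.5585 0.3091 0.024 ] 194.5
scene collar [374. 284.] [14. 15.] [0.5409 0.2057 0.024 ] 171.5
scene collar [411. 276.] [14. 15.] [0.4637 0.2709 0.024 ] 160.0
side Y 312.2 220.6 49 axis-approx [0.558  0.0456 0.141 ]
side B 311.3 226.5 68 axis-approx [0.5599 0.047  0.125 ]
side R 311.2 232.7 67 axis-approx [0.5601 0.0492 0.109 ]
scene Y 316.4 231.0 34 axis-approx [0.5687 0.0469 0.141 ]
scene B 315.6 236.6 27 axis-approx [0.5722 0.0467 0.125 ]
scene R 315.6 241.7 34 axis-approx [0.5735 0.0475 0.109 ]
side Y [359.2 154. ] 50 [ 0.5057 -0.3075  0.0145]
side Y [385.4 164.6] 60 [ 0.4356 -0.2779  0.0145]
side B [352.4 161.8] 46 [ 0.5189 -0.2744  0.0145]
side B [378.5 172.6] 52 [ 0.4501 -0.2454  0.0145]
side R [345.4 169.7] 48 [ 0.5322 -0.2426  0.0145]
side R [371.9 180.9] 59 [ 0.4629 -0.2134  0.0145]
side K [375.2 149.7] 232 [ 0.4659 -0.3063  0.035 ]
scene Y [255.  201.2] 23 [ 0.4454 -0.2744  0.0145]
scene Y [232.4 209.3] 29 [ 0.5155 -0.3041  0.0145]
scene B [260.  207.1] 21 [ 0.4593 -0.2423  0.0145]
scene B [237.2 215.5] 29 [ 0.5294 -0.2721  0.0145]
scene R [265.  213.2] 21 [ 0.4732 -0.2105  0.0145]
scene R [242.2 221.7] 28 [ 0.5424 -0.2401  0.0145]
scene K [238.2 192.7] 100 [ 0.4618 -0.3266  0.035 ]
```

View pics/crop1.png

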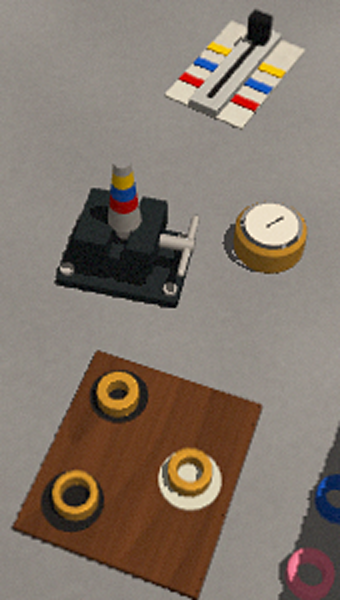

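The crop confirms the choice: the brass ring on the white disc is at crop (189,472). I'll move above it for a close look.

Emit:
play_rows(increments=[[[-389,-183,90],[0,0,0],0],[[-389,-183,90],[0,0,0],0],[[-389,-183,90],[0,0,0],0],[[-389,-183,90],[0,0,0],0],[[-389,-183,90],[0,0,0],0],[[-389,-183,90],[0,0,0],0],[[-389,-183,90],[0,0,0],0],[[-389,-183,90],[0,0,0],0],[[-389,-183,90],[0,0,0],0],[[-389,-183,90],[0,0,0],0],[[-389,-183,90],[0,0,0],0],[[-389,-183,90],[0,0,0],0],[[-389,-183,90],[0,0,0],0],[[-389,-183,90],[0,0,0],0]])

```text
time: 1.55
ee_pos: [0.4618, 0.2696, 0.1607]
tcp_rot: [180.0, 0.0, 166.9]
wrist_force: [1.0, 0.2, 0.9]
opening: 0.0853
grasp_force: 0.0
```

Run:
```python
from h import *
o=telemetry.get_obs();p,d=camera('wrist');cv2.imwrite('pics/w1.png',p[:,:,::-1]);print(o['time'],o['ee_pos'],o['tcp_rot'])
c,T=campose('wrist',o);hsv=cv2.cvtColor(p,cv2.COLOR_RGB2HSV)
m=cv2.inRange(hsv,(14,140,80),(30,255,255))
cs,_=cv2.findContours(m,cv2.RETR_EXTERNAL,cv2.CHAIN_APPROX_NONE)
Rm=R.from_euler('xyz',o['tcp_rot'],degrees=True).as_matrix()
for k in cs:
    if cv2.contourArea(k)<800:continue
    e=cv2.fitEllipse(k);print(np.round(e[0]),np.round(e[1]))
    M=np.zeros_like(m);cv2.drawContours(M,[k],-1,255,-1);M&=m;v,u=np.nonzero(M)
    uv=np.c_[u,v];W=withdepth(c,T,uv,d);t=W[W[:,2]>np.percentile(W[:,2],95)-.002]
    cc,r=cv2.minEnclosingCircle(t[:,:2].astype(np.float32)*1000);print('top z',np.median(t[:,2]),cc,r);P=np.array([cc[0]/1000,cc[1]/1000,.030]);print('move tool mm',(Rm.T@(P-o['ee_pos'])*1000).round(1))
```

```text
1.55 [0.46177673 0.26958542 0.16067553] [1.79975243e+02 2.08639483e-02 1.66926511e+02]
[263. 341.] [49. 52.]
top z 0.02769975158403401 (467.63690185546875, 242.41673278808594) 98.2380142211914
move tool mm [-11.8 -25.2 130.7]
[394. 334.] [50. 53.]
top z 0.027495878204796542 (477.360595703125, 298.7239074707031) 97.387939453125
move tool mm [ -8.5  31.9 130.7]
[321. 233.] [54. 57.]
top z 0.02782727551177805 (429.3844909667969, 277.0228271484375) 50.01280212402344
move tool mm [ 3.330e+01 -1.000e-01  1.307e+02]
```

View pics/w1.png

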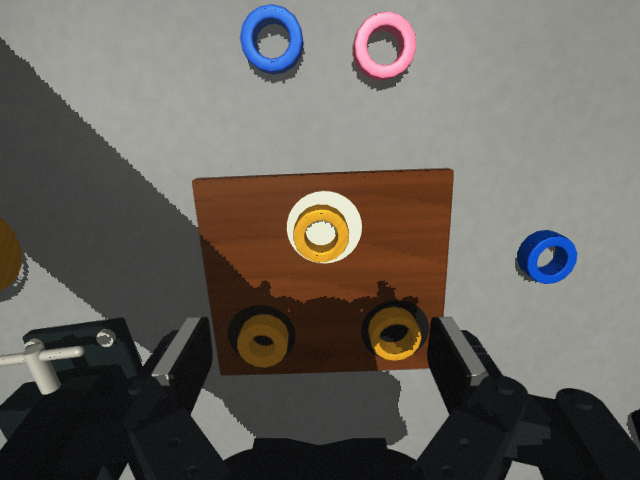

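The wrist view has the brass target collar on the white spot at (321,233), between the fingers' reach. Depth holes spoiled the circles, so I'll filter those out on the same image geometry.

```bash
cat >> h.py <<'E'
def rings(p,d,o,ztop,tol=.003,minpix=300):
    c,T=campose('wrist',o);hsv=cv2.cvtColor(p,cv2.COLOR_RGB2HSV);m=cv2.inRange(hsv,(14,140,60),(30,255,255))
    n,l,s,_=cv2.connectedComponentsWithStats(m);out=[]
    for i in range(1,n):
        if s[i,4]<minpix:continue
        v,u=np.nonzero((l==i)&(d>0));W=withdepth(c,T,np.c_[u,v],d);t=np.c_[u,v][abs(W[:,2]-ztop)<tol]
        if len(t)<100:continue
        P=onplane(c,T,t,ztop);h=cv2.convexHull((P[:,:2]*1000).astype(np.float32))
        e=cv2.fitEllipse(h);out.append((np.array(e[0])/1000,e[1],np.median(W[abs(W[:,2]-ztop)<tol][:,2])))
    return out
E
python3 - <<'E'
from h import *
o=telemetry.get_obs();p,d=camera('wrist')
Rm=R.from_euler('xyz',o['tcp_rot'],degrees=True).as_matrix()
for cc,a,z in rings(p,d,o,.028):
    print(cc.round(4),a,z,(Rm.T@(np.r_[cc,.030]-o['ee_pos'])*1000).round(1))
c,T=campose('wrist',o);print(onplane(c,T,[(321,233)],.024))
E
```

```text
[0.459  0.2705] (38.83985900878906, 39.52431106567383) 0.02768102007706008 [  3.    0.3 130.6]
[0.5531 0.3083] (38.49311065673828, 40.04044723510742) 0.027376856532514315 [-80.1  58.4 130.7]
[0.5359 0.2055] (39.09217834472656, 40.27326965332031) 0.02756874262088596 [-86.6 -45.6 130.6]
[[0.45856108 0.2706856  0.024     ]]
```

Emit:
play_rows(increments=[[[3,0,50],[0,0,0],0],[[3,0,90],[0,0,0],0],[[3,0,115],[0,0,0],0],[[3,0,130],[0,0,0],0],[[3,0,130],[0,0,0],0],[[3,0,130],[0,0,0],0.3],[[3,0,130],[0,0,0],1],[[3,0,130],[0,0,0],1],[[3,0,130],[0,0,0],1],[[3,0,130],[0,0,0],1],[[3,0,130],[0,0,0],1],[[3,0,130],[0,0,0],1],[[3,0,130],[0,0,0],1],[[3,0,130],[0,0,0],1]], grip_force=45)

```text
time: 3.05
ee_pos: [0.4602, 0.2699, 0.0319]
tcp_rot: [179.9, 0.1, 166.8]
wrist_force: [-1.1, 0.6, 5.7]
opening: 0.0381
grasp_force: 45.3
```

Emit:
play_rows(increments=[[[0,0,-30],[0,0,0],1],[[0,0,-70],[0,0,0],1],[[0,0,-115],[0,0,0],1],[[0,0,-160],[0,0,0],1],[[-20,-20,-203],[0,0,0],1],[[-50,-50,-203],[0,0,0],1],[[-85,-85,-203],[0,0,0],1],[[-120,-120,-203],[0,0,0],1],[[-155,-155,-203],[0,0,0],1],[[-185,-183,-203],[0,0,0],1],[[-195,-194,-203],[0,0,0],1],[[-195,-194,-203],[0,0,0],1],[[-195,-194,-203],[0,0,0],1],[[-195,-194,-203],[0,0,0],1],[[-195,-194,-203],[0,0,0],1]])

```text
time: 4.55
ee_pos: [0.6047, 0.0374, 0.2337]
tcp_rot: [180.0, 0.0, 166.9]
wrist_force: [-0.9, -0.5, -2.7]
opening: 0.0375
grasp_force: 45.8
```

Run:
```python
from h import *
o=telemetry.get_obs();p,d=camera('wrist');cv2.imwrite('pics/w2.png',p[:,:,::-1]);np.savez('w2.npz',p=p,d=d)
print(o['time'],o['ee_pos'],o['tcp_rot'],o['wrist_force'],o['opening'])
c,T=campose('wrist',o);hsv=cv2.cvtColor(p,cv2.COLOR_RGB2HSV)
Rm=R.from_euler('xyz',o['tcp_rot'],degrees=True).as_matrix()
# tip by depth: pixels whose world z ~ .16
v,u=np.mgrid[0:480:1,0:640:1];uv=np.c_[u.ravel(),v.ravel()];s=slopes(c,uv);W=(np.c_[s,np.ones(len(s))]*d.ravel()[:,None])@T[:3,:3].T+T[:3,3]
ok=(d.ravel()>0)&(abs(W[:,2]-.16)<.006)&(abs(W[:,0]-.562)<.03)&(abs(W[:,1]-.047)<.03)
t=W[ok];print(len(t),t.mean(0),t.min(0),t.max(0),uv[ok].mean(0))
if len(t)>20:
    e=cv2.fitEllipse(cv2.convexHull((t[:,:2]*1000).astype(np.float32)));print(e)
# jaw-level silhouette check: bands
for nm,lo,hi,z in[('Y',(20,150,100),(32,255,255),.141),('B',(100,150,60),(125,255,255),.125),('R',(0,150,80),(6,255,255),.109)]:
    m=(cv2.inRange(hsv,lo,hi).ravel()>0)&(d.ravel()>0)&(abs(W[:,0]-.562)<.03)&(abs(W[:,1]-.047)<.03)&(W[:,2]>.095)
    if m.sum()>20:
        w=W[m];A=np.c_[2*w[:,:2],np.ones(len(w))]
        print(nm,m.sum(),w.mean(0),w[:,2].min(),w[:,2].max())
```

```text
4.55 [0.60468156 0.0373668  0.23370758] [1.79985330e+02 2.29226093e-02 1.66930625e+02] [-0.87418287 -0.48843476 -2.7235933 ] 0.03748654625611641
112 [0.55544216 0.04297371 0.15694292] [0.55205786 0.03262278 0.15404641] [0.56581587 0.0495176  0.16080262] [309.92857143 183.05357143]
((560.5274047851562, 41.035396575927734), (16.756040573120117, 16.97796058654785), 15.191082000732422)
Y 239 [0.55395997 0.04344449 0.14203093] 0.13350986949977262 0.2309501336604057
B 223 [0.55246116 0.04390401 0.12502942] 0.1169739864211719 0.132579069137745
R 205 [0.55140393 0.04473157 0.10842869] 0.09946645091093842 0.11690117128738736
```

View pics/w2.png

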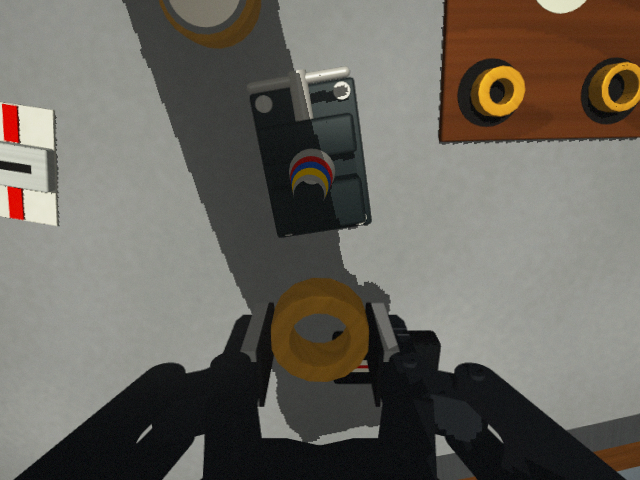

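The view shows the taper at pixel (312,178) and the held brass collar level between the pads at (321,330). I'll fit both from this same image, the cone by its known taper and the collar's top ring, so that camera bias cancels.

Run:
```python
from h import *
from scipy.optimize import least_squares
o=telemetry.get_obs();f=np.load('w2.npz');p,d=f['p'],f['d']
c,T=campose('wrist',o);hsv=cv2.cvtColor(p,cv2.COLOR_RGB2HSV)
Rm=R.from_euler('xyz',o['tcp_rot'],degrees=True).as_matrix()
v,u=np.mgrid[0:480,0:640];uv=np.c_[u.ravel(),v.ravel()];s=slopes(c,uv);W=(np.c_[s,np.ones(len(s))]*d.ravel()[:,None])@T[:3,:3].T+T[:3,3]
ok=(d.ravel()>0)&(W[:,2]>.098)&(W[:,2]<.158)&(np.hypot(W[:,0]-.562,W[:,1]-.043)<.025)
t=W[ok]
r=lambda z:.008+(.160-z)*(.01695-.008)/.085
g=least_squares(lambda x:np.hypot(t[:,0]-x[0],t[:,1]-x[1])-r(t[:,2]),[.56,.043],loss='soft_l1',f_scale=.001)
print('axis',g.x,np.abs(g.fun).mean(),len(t))
g2=least_squares(lambda x:np.hypot(t[:,0]-x[0],t[:,1]-x[1])-r(t[:,2])-x[2],[.56,.043,0],loss='soft_l1',f_scale=.001);print(g2.x)
for zt in(.2297,):
  m=(cv2.inRange(hsv,(10,120,40),(30,255,255)).ravel()>0)&(d.ravel()>0)&(abs(W[:,2]-.225)<.02)
  w=W[m];print(len(w),np.percentile(w[:,2],[2,25,50,75,98]))
  zt=np.median(w[w[:,2]>np.percentile(w[:,2],40)][:,2])
  k=w[abs(w[:,2]-zt)<.003];e=cv2.fitEllipse(cv2.convexHull((k[:,:2]*1000).astype(np.float32)));print(zt,e)
  cc=np.array(e[0])/1000
  print('collar vs tcp tool',Rm.T@(np.r_[cc,zt]-o['ee_pos'])*1000)
  print('move tool',Rm.T@np.r_[g.x-cc,0]*1000,'tcp-based',Rm.T@np.r_[g.x-o['ee_pos'][:2],0]*1000)
```

```text
axis [0.56081812 0.04084846] 0.00010317944160652778 1059
[ 5.60788595e-01  4.08600040e-02 -2.65260908e-05]
7127 [0.21423225 0.22384982 0.22890408 0.22956474 0.23048227]
0.22944170379890383 ((603.8274536132812, 36.89496612548828), (38.7545051574707, 40.28234100341797), 75.56102752685547)
collar vs tcp tool [ 0.77785936 -0.55323192  4.24681282]
move tool [ 4.27888006e+01 -5.87804883e+00 -1.77430843e-02] tcp-based [ 4.35650084e+01 -6.43048284e+00 -1.81487028e-02]
```

Emit:
play_rows(increments=[[[22,-3,0],[0,0,0],1],[[43,-6,0],[0,0,0],1],[[43,-6,0],[0,0,0],1],[[43,-6,0],[0,0,0],1],[[43,-6,20],[0,0,0],1],[[43,-6,40],[0,0,0],1],[[43,-6,50],[0,0,0],1],[[43,-6,57],[0,0,0],1],[[43,-6,62],[0,0,0],1],[[43,-6,62],[0,0,0],1],[[43,-6,62],[0,0,0],1]])

```text
time: 5.7
ee_pos: [0.5622, 0.0401, 0.1719]
tcp_rot: [180.0, 0.0, 166.8]
wrist_force: [-0.3, -0.1, -0.9]
opening: 0.0374
grasp_force: 45.9
```

Emit:
play_rows(increments=[[[0.5,0.5,1.5],[0,0,0],1],[[0.5,0.5,3],[0,0,0],1],[[0.5,0.5,4.5],[0,0,0],1],[[0.5,0.5,6],[0,0,0],1],[[0.5,0.5,7],[0,0,0],1],[[0.5,0.5,7],[0,0,0],1]])

```text
time: 6.3
ee_pos: [0.5614, 0.0407, 0.1641]
tcp_rot: [-180.0, -0.0, 166.8]
wrist_force: [-0.4, 0.4, -0.7]
opening: 0.0374
grasp_force: 45.9
```

Run:
```python
from h import *
import time
for i in range(3):
    o=telemetry.get_obs();print(o['time'],o['ee_pos'].round(4),o['wrist_force'].round(2),o['torque'].round(3))
```

```text
6.3 [0.5614 0.0407 0.1641] [-0.44  0.42 -0.68] [ 0.008  0.011 -0.   ]
6.3 [0.5614 0.0407 0.1641] [-0.44  0.42 -0.68] [ 0.008  0.011 -0.   ]
6.3 [0.5614 0.0407 0.1641] [-0.44  0.42 -0.68] [ 0.008  0.011 -0.   ]
```

Emit:
play_rows(increments=[[[0,0,0.7],[0,0,0],1],[[0,0,1.5],[0,0,0],1],[[0,0,1.5],[0,0,0],1]])

```text
time: 6.6
ee_pos: [0.5615, 0.0406, 0.1627]
tcp_rot: [-180.0, -0.0, 166.8]
wrist_force: [1.1, 0.0, -1.4]
opening: 0.0382
grasp_force: 45.9
```

Emit:
play_rows(increments=[[[0,0,0.7],[0,0,0],1],[[0,0,1.5],[0,0,0],1],[[0,0,1.5],[0,0,0],1]])

```text
time: 6.9
ee_pos: [0.5615, 0.0406, 0.1611]
tcp_rot: [-180.0, -0.0, 166.8]
wrist_force: [0.9, -0.9, -0.7]
opening: 0.0376
grasp_force: 45.9
```

Emit:
play_rows(increments=[[[0,0,0.7],[0,0,0],1],[[0,0,1.5],[0,0,0],1],[[0,0,1.5],[0,0,0],1]])

```text
time: 7.2
ee_pos: [0.5615, 0.0406, 0.1596]
tcp_rot: [-180.0, -0.0, 166.8]
wrist_force: [0.1, 0.2, -1.5]
opening: 0.0379
grasp_force: 45.9
```

No contact yet, so it isn't yellow. I'll go on down towards the blue stop, with the TCP around 0.147.

Emit:
play_rows(increments=[[[0,0,2],[0,0,0],1],[[0,0,4],[0,0,0],1],[[0,0,6],[0,0,0],1],[[0,0,8],[0,0,0],1],[[0,0,9.5],[0,0,0],1],[[0,0,10],[0,0,0],1],[[0,0,10],[0,0,0],1]])

```text
time: 7.9
ee_pos: [0.5615, 0.0409, 0.1498]
tcp_rot: [180.0, -0.0, 166.8]
wrist_force: [0.2, 2.7, -0.3]
opening: 0.038
grasp_force: 45.9
```

Emit:
play_rows(increments=[[[0,0,0.7],[0,0,0],1],[[0,0,1.5],[0,0,0],1],[[0,0,1.5],[0,0,0],1]])

```text
time: 8.2
ee_pos: [0.5616, 0.0409, 0.1484]
tcp_rot: [180.0, 0.0, 166.8]
wrist_force: [-1.4, 4.7, 1.6]
opening: 0.0376
grasp_force: 46.1
```

Emit:
play_rows(increments=[[[0,0,0.7],[0,0,0],1],[[0,0,1.3],[0,0,0],1],[[0,0,1.3],[0,0,0],1]])

```text
time: 8.5
ee_pos: [0.5615, 0.041, 0.1472]
tcp_rot: [180.0, 0.0, 166.8]
wrist_force: [-0.9, 5.6, 2.5]
opening: 0.0378
grasp_force: 46.2
```

Blue-side contact is starting, with a sideways force of +5 N in y. I'll ease the tool 0.5 mm that way.

Emit:
play_rows(increments=[[[0,0.5,0],[0,0,0],1],[[0,0.5,0],[0,0,0],1]])

```text
time: 8.7
ee_pos: [0.5616, 0.0412, 0.147]
tcp_rot: [-180.0, -0.0, 166.8]
wrist_force: [-1.5, 4.1, 2.3]
opening: 0.0375
grasp_force: 46.2
```

Emit:
play_rows(increments=[[[0,0.2,0.6],[0,0,0],1],[[0,0.2,0.6],[0,0,0],1]])

```text
time: 8.9
ee_pos: [0.5616, 0.0413, 0.1463]
tcp_rot: [-180.0, -0.0, 166.8]
wrist_force: [-1.3, 3.1, 0.9]
opening: 0.0379
grasp_force: 46.2
```

Emit:
play_rows(increments=[[[0,0.5,0.7],[0,0,0],1],[[0,0.5,0.7],[0,0,0],1]])

```text
time: 9.1
ee_pos: [0.5616, 0.0415, 0.1454]
tcp_rot: [-180.0, -0.0, 166.8]
wrist_force: [-2.7, 1.2, 0.4]
opening: 0.038
grasp_force: 46.1
```

Emit:
play_rows(increments=[[[0,0.2,0.7],[0,0,0],1],[[0,0.2,0.7],[0,0,0],1]])

```text
time: 9.3
ee_pos: [0.5616, 0.0416, 0.1449]
tcp_rot: [-179.9, -0.0, 166.8]
wrist_force: [-3.3, -0.9, 1.5]
opening: 0.0379
grasp_force: 46.2
```

Emit:
play_rows(increments=[[[0.3,0,0.6],[0,0,0],1],[[0.3,0,0.6],[0,0,0],1]])

```text
time: 9.5
ee_pos: [0.5616, 0.0417, 0.1445]
tcp_rot: [-180.0, 0.0, 166.8]
wrist_force: [-2.7, -3.3, 3.7]
opening: 0.0377
grasp_force: 46.4
```

Emit:
play_rows(increments=[[[0.2,0,0.6],[0,0,0],1],[[0.2,0,0.6],[0,0,0],1]])

```text
time: 9.7
ee_pos: [0.5615, 0.0417, 0.1442]
tcp_rot: [-180.0, 0.1, 166.8]
wrist_force: [-2.9, -4.3, 5.5]
opening: 0.0377
grasp_force: 46.6
```

Emit:
play_rows(increments=[[[0.3,-0.3,0.5],[0,0,0],1],[[0.3,-0.3,0.5],[0,0,0],1]])

```text
time: 9.9
ee_pos: [0.5615, 0.0417, 0.144]
tcp_rot: [-180.0, 0.1, 166.8]
wrist_force: [-2.2, -3.7, 6.4]
opening: 0.0379
grasp_force: 46.7
```

Emit:
play_rows(increments=[[[0.1,-0.1,0.4],[0,0,0],1],[[0.1,-0.1,0.4],[0,0,0],1]])

```text
time: 10.1
ee_pos: [0.5614, 0.0416, 0.1438]
tcp_rot: [180.0, 0.1, 166.8]
wrist_force: [-2.4, -3.0, 7.7]
opening: 0.0376
grasp_force: 46.9
```

Emit:
play_rows(increments=[[[0.2,-0.2,0.6],[0,0,0],1],[[0.2,-0.2,0.6],[0,0,0],1]])

```text
time: 10.3
ee_pos: [0.5614, 0.0416, 0.1436]
tcp_rot: [180.0, 0.2, 166.8]
wrist_force: [-2.1, -1.5, 8.8]
opening: 0.0377
grasp_force: 47.0
```

Emit:
play_rows(increments=[[[0.1,-0.1,0.4],[0,0,0],1],[[0.1,-0.1,0.4],[0,0,0],1]])

```text
time: 10.5
ee_pos: [0.5614, 0.0416, 0.1435]
tcp_rot: [180.0, 0.2, 166.8]
wrist_force: [-2.4, -1.4, 10.6]
opening: 0.0379
grasp_force: 47.2
```

Emit:
play_rows(increments=[[[0,0,0],[0,0,0],1],[[0,0,0],[0,0,0],1],[[0,0,0],[0,0,0],1],[[0,0,0],[0,0,0],1]])

```text
time: 10.9
ee_pos: [0.5614, 0.0416, 0.1435]
tcp_rot: [180.0, 0.2, 166.8]
wrist_force: [-2.9, -1.1, 10.6]
opening: 0.0377
grasp_force: 47.2
```

Emit:
play_rows(increments=[[[0,0,0.1],[0,0,0],1],[[0,0,0.1],[0,0,0],1],[[0,0,0.1],[0,0,0],1],[[0,0,0.1],[0,0,0],1]])

```text
time: 11.3
ee_pos: [0.5615, 0.0416, 0.1435]
tcp_rot: [180.0, 0.2, 166.8]
wrist_force: [-2.8, -1.9, 11.2]
opening: 0.038
grasp_force: 47.2
```

Emit:
play_rows(increments=[[[0,0,-0.8],[0,0,0],0],[[0,0,-0.8],[0,0,0],0],[[0,0,-0.8],[0,0,0],0],[[0,0,-0.8],[0,0,0],0],[[0,0,-0.8],[0,0,0],0],[[0,0,-0.8],[0,0,0],0],[[0,0,-20],[0,0,0],0],[[0,0,-50],[0,0,0],0],[[0,0,-95],[0,0,0],0],[[-43,6,-95],[0,0,0],0],[[-43,6,-95],[0,0,0],0],[[-43,6,-95],[0,0,0],0],[[-43,6,-95],[0,0,0],0]])

```text
time: 12.6
ee_pos: [0.6032, 0.0377, 0.2367]
tcp_rot: [-180.0, -0.0, 166.8]
wrist_force: [-0.4, 0.2, 0.6]
opening: 0.085
grasp_force: 0.0
```

Run:
```python
from h import *
o=telemetry.get_obs();p,d=camera('wrist');ps,_=camera('side');pc,_=camera('scene')
a=cv2.resize(p[100:240,240:400],(400,350));b=cv2.resize(ps[195:275,270:360],(394,350),interpolation=cv2.INTER_CUBIC)
cv2.imwrite('pics/chk.png',np.hstack([a,b])[:,:,::-1])
print(o['time'],o['ee_pos'],o['wrist_force'])
c,T=campose('wrist',o)
v,u=np.mgrid[0:480,0:640];s=slopes(c,np.c_[u.ravel(),v.ravel()]);W=(np.c_[s,np.ones(len(s))]*d.ravel()[:,None])@T[:3,:3].T+T[:3,3]
hsv=cv2.cvtColor(p,cv2.COLOR_RGB2HSV);m=(cv2.inRange(hsv,(12,130,50),(30,255,255)).ravel()>0)&(d.ravel()>0)&(np.hypot(W[:,0]-.561,W[:,1]-.041)<.03)&(W[:,2]<.16)
w=W[m];print(len(w),np.percentile(w[:,2],[1,50,99]))
k=w[w[:,2]>np.median(w[:,2])-.0];k=w[abs(w[:,2]-np.percentile(w[:,2],80))<.003]
A=np.c_[k[:,:2],np.ones(len(k))];q=np.linalg.lstsq(A,k[:,2],rcond=None)[0];print('top plane slope deg',np.degrees(q[:2]),np.median(k[:,2]));print(cv2.fitEllipse(cv2.convexHull((k[:,:2]*1000).astype(np.float32))))
```

```text
12.6 [0.60321389 0.03768089 0.23670381] [-0.38664142  0.16233996  0.5846165 ]
2888 [0.12589133 0.13943857 0.14751312]
top plane slope deg [ 0.33020068 -0.26082692] 0.13953111859063733
((560.5385131835938, 41.16162872314453), (39.14059829711914, 39.30931854248047), 83.20709228515625)
```

View pics/chk.png

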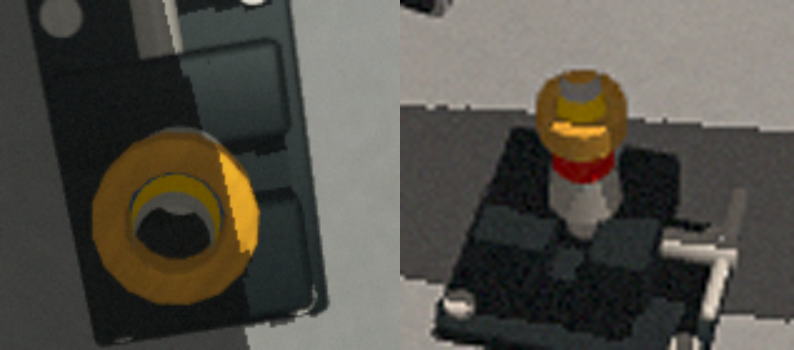

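The collar's top is level at z = 0.1395 and centred on the taper axis, so its underside is 46.5 mm above the origin. That lies inside the blue band (42–58). The red in the side crop at (583,165) shows only because that steep view hides the 4 mm of blue under the rim. I'll take blue and move on to the tally track.

Emit:
play_rows(increments=[[[4,-30,0],[0,0,8],0],[[8,-60,0],[0,0,16],0],[[14,-100,0],[0,0,24],0],[[20,-140,0],[0,0,32],0],[[25,-180,10],[0,0,40],0],[[31,-220,20],[0,0,48],0],[[36,-260,30],[0,0,56],0],[[42,-300,40],[0,0,64],0],[[48,-343,47],[0,0,72],0],[[48,-343,47],[0,0,80],0],[[48,-343,47],[0,0,88],0],[[48,-343,47],[0,0,95],0],[[48,-343,47],[0,0,99],0],[[48,-343,47],[0,0,99],0],[[48,-343,47],[0,0,99],0],[[48,-343,47],[0,0,99],0]])

```text
time: 14.35
ee_pos: [0.4788, -0.2852, 0.19]
tcp_rot: [180.0, 0.0, 67.9]
wrist_force: [0.4, 0.8, 0.1]
opening: 0.0856
grasp_force: 0.0
```

```bash
cat > tr.py <<'E'
from h import *
def track(name):
    o=telemetry.get_obs();p,d=camera('wrist');cv2.imwrite(name,p[:,:,::-1])
    print(o['time'],o['ee_pos'],o['tcp_rot'])
    c,T=campose('wrist',o);hsv=cv2.cvtColor(p,cv2.COLOR_RGB2HSV)
    Rm=R.from_euler('xyz',o['tcp_rot'],degrees=True).as_matrix()
    for nm,lo,hi in[('Y',(20,120,80),(32,255,255)),('B',(100,120,50),(125,255,255)),('R',(0,150,60),(8,255,255))]:
        k,l,s,ce=cv2.connectedComponentsWithStats(cv2.inRange(hsv,lo,hi))
        for i in range(1,k):
            if s[i,4]>150: print(nm,ce[i].round(1),s[i,4],onplane(c,T,[ce[i]],.0145)[0].round(4),withdepth(c,T,[ce[i]],d)[0].round(4))
    v,u=np.mgrid[0:480,0:640];s=slopes(c,np.c_[u.ravel(),v.ravel()]);W=(np.c_[s,np.ones(len(s))]*d.ravel()[:,None])@T[:3,:3].T+T[:3,3]
    m=(d.ravel()>0)&(abs(W[:,2]-.0545)<.004)&(np.hypot(W[:,0]-.48,W[:,1]+.28)<.09)
    w=W[m];print(len(w))
    if len(w)>30:
        r=cv2.minAreaRect((w[:,:2]*1000).astype(np.float32));print('pointer top',r,np.median(w[:,2]))
        P=np.r_[np.array(r[0])/1000,0];print('tool xy of pointer',(Rm.T@(P-np.r_[o['ee_pos'][:2],0])*1000).round(1))
E
python3 -c "
from tr import *
track('pics/t1.png')"
```

```text
14.35 [ 0.47878704 -0.28524108  0.19002427] [1.79975286e+02 3.94231493e-03 6.79367674e+01]
Y [272.2 236.2] 660 [ 0.437  -0.2829  0.0145] [ 0.4348 -0.2851  0.0054]
Y [361.  237.4] 655 [ 0.5041 -0.3111  0.0145] [ 0.5039 -0.3143  0.0052]
B [271.4 195.4] 675 [ 0.4503 -0.2517  0.0145] [ 0.4488 -0.2528  0.0066]
B [363. 197.] 685 [ 0.5171 -0.2801  0.0145] [ 0.5174 -0.2823  0.0051]
R [270.9 152.2] 674 [ 0.4637 -0.2209  0.0145] [ 0.4623 -0.2213  0.0048]
R [365.2 153.5] 695 [ 0.5303 -0.2489  0.0145] [ 0.531  -0.2501  0.0052]
860
pointer top ((457.43359375, -328.8475036621094), (19.95148468017578, 27.499046325683594), 66.72947692871094) 0.05416228728410649
tool xy of pointer [-48.4  -3.4   0. ]
```

View pics/t1.png

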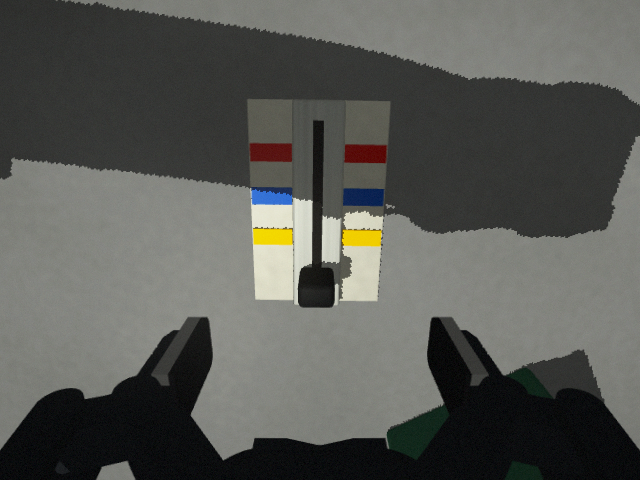

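The tally picture has the marks on cards beside the track: yellow at (272,236) and (361,237), blue at (271,195) and (363,197), red at (271,152) and (365,153). The pointer is at (316,287). It stands about 3.5 mm along its track, and blue lies 66.4 mm further on.

Emit:
play_rows(increments=[[[-24,-2,0],[0,0,1],0],[[-48,-3.5,0],[0,0,1],0],[[-48,-3.5,30],[0,0,1],0],[[-48,-3.5,70],[0,0,1],0],[[-48,-3.5,110],[0,0,1],0],[[-48,-3.5,135],[0,0,1],0],[[-48,-3.5,146],[0,0,1],0],[[-48,-3.5,146],[0,0,1],0],[[-48,-3.5,146],[0,0,1],0.4],[[-48,-3.5,146],[0,0,1],1],[[-48,-3.5,146],[0,0,1],1],[[-48,-3.5,146],[0,0,1],1],[[-48,-3.5,146],[0,0,1],1],[[-48,-3.5,146],[0,0,1],1],[[-48,-3.5,146],[0,0,1],1],[[-48,-3.5,146],[0,0,1],1],[[-48,-3.5,146],[0,0,1],1]], grip_force=20)

```text
time: 16.1
ee_pos: [0.4581, -0.3289, 0.0448]
tcp_rot: [179.9, 0.0, 66.8]
wrist_force: [-1.2, 0.8, 6.7]
opening: 0.0276
grasp_force: 25.2
```

Emit:
play_rows(increments=[[[10,0,0],[0,0,0],1],[[20,0,0],[0,0,0],1],[[30,0,0],[0,0,0],1],[[40,0,0],[0,0,0],1],[[50,0,0],[0,0,0],1],[[60,0,0],[0,0,0],1],[[65,0,0],[0,0,0],1],[[66.4,0,0],[0,0,0],1],[[66.4,0,0],[0,0,0],1],[[66.4,0,0],[0,0,0],1],[[66.4,0,0],[0,0,0],1]])

```text
time: 17.2
ee_pos: [0.4841, -0.2674, 0.0448]
tcp_rot: [179.9, -0.0, 66.9]
wrist_force: [0.3, 2.0, 6.5]
opening: 0.0272
grasp_force: 25.4
```

Emit:
play_rows(increments=[[[0,0,0],[0,0,0],0],[[0,0,0],[0,0,0],0],[[0,0,0],[0,0,0],0],[[0,0,0],[0,0,0],0],[[0,0,0],[0,0,0],0],[[0,0,-20],[0,0,0],0],[[0,0,-60],[0,0,0],0],[[0,0,-105],[0,0,0],0],[[0,0,-145],[0,0,0],0],[[-15,0,-145],[0,0,0],0],[[-15,0,-145],[0,0,0],0],[[-15,0,-145],[0,0,0],0]])

```text
time: 18.4
ee_pos: [0.4773, -0.2813, 0.1876]
tcp_rot: [-179.9, -0.0, 66.8]
wrist_force: [0.9, 0.1, -1.1]
opening: 0.0854
grasp_force: 0.0
```

```bash
python3 -c "
from tr import *
track('pics/t2.png')
p,_=camera('side');q,_=camera('scene');cv2.imwrite('pics/fin.png',np.hstack([p[120:440,240:440],q[170:330,200:460].repeat(2,0).repeat(2,1)])[:,:,::-1])"
```

```text
18.4 [ 0.4773157  -0.28127066  0.18758665] [-1.79908761e+02 -1.92704176e-02  6.67873915e+01]
Y [276.7 241.4] 641 [ 0.4373 -0.2828  0.0145] [ 0.4349 -0.2853  0.0048]
Y [365.5 241. ] 677 [ 0.5041 -0.3109  0.0145] [ 0.504  -0.3139  0.0061]
B [274.9 201. ] 691 [ 0.4503 -0.2518  0.0145] [ 0.4483 -0.2533  0.0045]
B [366.6 200.1] 707 [ 0.5171 -0.2796  0.0145] [ 0.5174 -0.282   0.0048]
R [273.  157.5] 692 [ 0.4633 -0.2206  0.0145] [ 0.4619 -0.2211  0.005 ]
R [368.4 156.5] 677 [ 0.5305 -0.2485  0.0145] [ 0.5312 -0.2499  0.0048]
1060
pointer top ((482.7797546386719, -267.39599609375), (19.61791229248047, 27.366886138916016), 66.78987884521484) 0.05409181077106451
tool xy of pointer [14.9 -0.4  0. ]
```

View pics/fin.png

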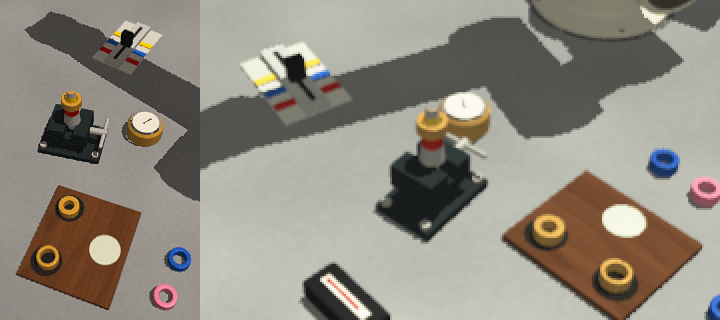

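The final crops show the collar seated on the taper at (430,125), the pointer level with the blue mark to within 0.5 mm, the two other collars on their black spots, and the barometer and thermometer undisturbed.

```bash
python3 -c "
from h import *
print(workorder.job_done())"
```

```text
the job is handed in; nothing more can be done
None
```

The job is handed in at about 18.5 s: the collar is pressed home on the taper with its underside at 46.5 mm, which is the blue band; the push was about 11–12 N, held 0.8 s; and the pointer is on the blue mark.

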